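Close the praline gift box and its drawer

ROBOT

A 6-joint arm with a two-finger parallel gripper is mounted at the origin on the work surface. World frame = base frame: x ahead of the robot, y to its left, z up, the work surface at z = 0. Lengths are in m, angles in rad, forces in N, time in s.
With the tool pointing down it reaches from about 0.275 to 0.75 m from the base axis. Payload 10.2 kg.
Tool frame: the origin (TCP) lies midway between the tips of the shut fingers; the grasp point (between the pads) lies 19 mm behind it (env.hold_point_z is the distance from the TCP to the grasp point, in m); z points along the fingers, y is the line along which they close (so a half turn about z gives the same grasp; the last joint's range is limited). The gripper opens to 85 mm and grips with 20 to 120 N. Pads are 22 mm wide; open, the fingers measure 114 mm over their backs; the gripper's body (76 mm by 85 mm) begins 54 mm behind the grasp point. The pads swing forward as they close: fully open they stand 13 mm farther back than shut.
Start: joints at [1.115, 0.313, 1.498, -0, 1.331, -0.223], TCP at [0.121, 0.511, 0.231] pointing down, gripper open.
Joint ranges: [-2.94, 2.94], [-0.97, 2.17], [0.19, 2.56], [-1.23, 4.37], [0.02, 3.11], [-2.88, 2.88]. Speed limits (rad/s): [2.39, 2.39, 3.01, 3.14, 3.14, 3.14].

INTERFACE

Orientations are given as a unit quaternion [x, y, z, w].
In Python, from bench import env, kinematics, monitor, eyes, job gives the robot as it stands. The module is installed in compiled form; this text tells all that it offers. Calls block until the motion is done:
- env.reach(position, orientation): joint-space move of the TCP to a pose.
- env.movel(position, velocity=0.15, frame=None, guard=None): straight line of the TCP; frame=None keeps the orientation; velocity is the mean speed in m/s. With guard (N) it stops when the force on the tool has changed by that much, and returns True; else False.
- env.set_joints(angles): joint-space move.
- env.release() and env.close_gripper(effort=None): open the fingers fully, or close them until they stop; effort is the grip in N (None keeps the last).
- env.hold(seconds).
- kinematics.ik(position, orientation): joint angles nearest the present ones, or None.
- monitor.sense(): the state.
- eyes.grab_frame(name): name is "side" or "top" or "wrist"; returns a dict with "frame" (420x560x3 uint8, red, green, blue), "mtx" (3x3 intrinsics, pixels), "view" (4x4, takes a point from world to camera coordinates). Camera axes: x right, y down, z forward; pixel columns grow to the right and rows downward; lengths in m; the calibration is good to about 2 mm. The wrist camera is an equidistant fisheye: a pixel r from the principal point sees the ray r / f radians off the axis. A picture is of the moment at which its call begins. There is no depth.
A pose or a line that the arm cannot do raises env.MotionError and nothing moves.
- job.hand_in(): hands the job in; it is judged then, once.
The state is a dict: "clock": time; "joints": joint angles; "qvel": joint speeds; "joint_efforts": joint torques, N m; "position": TCP position; "ee_rot": TCP orientation; "contact_force": force on the tool from outside, world axes, zero at the start; "ft_torque": the same for the moment, N m; "finger_gap": opening from 0.0 (shut) to 1.0 (fully open); "gripper_force": force on a finger pad.
Only numpy, scipy, OpenCV 4.12 (cv2) and the standard library are available. Lean on these libraries where they do the work, as an engineer would, in place of code of your own. Each camera call takes 0.05 s, during which the arm holds its last target. There are 200 camera calls.

TASK

The gift box is packed: with the fingertips, push its praline tray fully home into the maroon sleeve, without lifting the tray, and push the cream drawer fully shut. Leave the dark drawer open just as it is, and leave everything else where it stands.

Things in the scene. Friction and masses are not known exactly. Their poses are not given: they have to be found in the camera images.
- cream_drawer (a joint): How far the cream drawer is pulled out, in m: 0 = fully shut against the unit's front (hard stop), up to 0.13; starts 0.06 to 0.10. Slides with about 1.5 N of friction, no spring or latch, stays where it is left
- cream_face (a point): Mid-width point of the cream drawer's flat outer front face, 62 mm above the table; moves with the drawer; +x points into the unit, the direction that shuts it. Below it, at 30 mm above the table, a brass knob of 22 mm diameter stands 22 mm out of the face (knob top at 41 mm)
- cream_unit: Drawer unit, cream (pale yellow) all over, 200 mm deep (x) x 140 wide (y) x 85 high, fixed; origin on the table under the centre of its box, +x to its back. Its one drawer slides out to -x and holds white almond pralines; the front panel, same colour, is 140 mm wide, 12 thick, from 1 to 84 mm above the table. The two units stand side by side, either one on the left
- dark_drawer (a joint): How far the dark drawer is pulled out, in m, like the cream one; starts 0.06 to 0.10 and must stay as it is
- dark_face (a point): Mid-width point of the dark drawer's flat outer front face, 62 mm above the table; moves with the drawer; +x points into the unit, the direction that shuts it. Below it, at 30 mm above the table, a brass knob of 22 mm diameter stands 22 mm out of the face (knob top at 41 mm)
- dark_unit: Drawer unit, dark brown all over, 200 mm deep (x) x 140 wide (y) x 85 high, fixed; origin on the table under the centre of its box, +x to its back. Its one drawer slides out to -x and holds dark pralines; the front panel, same colour, is 140 mm wide, 12 thick, from 1 to 84 mm above the table. The two units stand side by side, either one on the left
- gift_tray: Loose off-white inner tray of the gift box with 8 pralines (0.2 to 0.35 kg), 160 mm long (x) x 90 wide (y) x 34 high, walls 4; flat on the nest's base (underside 8 mm above the table), partly inside the sleeve, -x end sticking out 60 to 100 mm. Origin under its centre; +x points into the sleeve, the closing direction. Slides with 1 to 3 N of push
- tray_end (a point): Middle of the outer face of the tray's protruding (-x) end wall, 28 mm above the table; the wall reaches from 8 to 42 mm above the table
- nest: Plywood packing nest, fixed, holding the gift box's maroon sleeve. Origin on the table under the sleeve's centre; axes as the tray's. Sleeve 160 mm long (x), 101 wide, top at 49 mm; inside 95 wide, 38 high. A hard plywood stop 80.5 mm from the origin at its +x end halts the tray when flush with the mouth (tray and nest origins then within 1 mm in x)
- sleeve_mouth (a point): Middle of the sleeve's open mouth, 80 mm from the nest's origin along its -x, 28 mm above the table. In front of it the nest's base plate (8 mm thick, 125 wide) reaches out 105 mm further; along it two guide rails, tops 20 mm above the table, 95 mm apart, keep the tray straight
- almond_jar: Bystander: amber glass jar with a brass lid, 64 mm diameter, 110 mm high, standing on top of the dark unit, towards its back; origin under its centre
- spool: Bystander: red ribbon reel, 56 mm diameter, 32 mm high, standing on top of the cream unit, towards its back; origin under its centre
- tin: Bystander: flat copper-coloured tin, 60 x 80 x 35 mm high, on the table near the robot; origin under its centre
- tongs: Bystander: steel serving tongs lying on the table to the right, beyond the nest, 195 mm long along its x, 60 mm wide, 16 mm high; origin at mid-length on the table
- packed_box: Bystander: finished maroon gift box with a gold band, 100 x 160 x 43 mm high, to the left of the drawer units; origin under its centre
- cup: Bystander: white ceramic cup, 72 mm across the rim, 65 mm high, on the table beyond the work, in the middle; origin under its centre
- spatula: Bystander: spatula lying on the table at the right, handle towards its -x; origin on the table
Mind the look-alikes: they are no part of the job. Of the things shaped like the gift_tray, the white one is meant.

How it is judged:
At the end, for the whole second after the job is handed in: The gift tray lies flat and at rest in its sleeve, flush with the mouth within 6 mm; the cream drawer is shut within 6 mm; the dark drawer is within 10 mm of where it was, and every bystander is within 20 mm of where it stood (x of gift_tray in the frame of nest between -0.006 and 0.006 m and y of gift_tray in the frame of nest between -0.006 and 0.006 m and height (world z) of gift_tray below 0.014 m and angle between gift_tray's own z axis and vertical below 0.1 rad and linear speed of gift_tray below 0.02 m/s and value of joint cream_drawer below 0.006 m and distance of dark_face from where it was at the start of the episode below 0.01 m and distance of each of almond_jar, spool, tin, tongs, packed_box, cup, spatula from where it was at the start of the episode below 0.02 m); the robot touches nothing.
It fails at once if the gift tray is lifted or tipped (height (world z) of gift_tray above 0.022 m or angle between gift_tray's own z axis and vertical above 0.2 rad).
It fails at once if the dark drawer is moved by more than 10 mm (distance of dark_face from where it was at the start of the episode above 0.01 m).
It fails at once if a bystander is moved by more than 20 mm or tipped (distance of any of almond_jar, spool, tin, tongs, packed_box, cup, spatula from where it was at the start of the episode above 0.02 m or angle between any of almond_jar, spool, tin, tongs, packed_box, cup, spatula's own z axis and vertical above 0.3 rad).
It also fails if it takes over 48 s, if anything falls off the work surface, if the arm or the gripper's body presses on something with over 40 N, if the wrist force passes 120 N, or if a joint passes its speed limit or range.

## Working session

There is one attempt and no reset: what is moved stays moved. The work goes in short steps, each a Python script; the robot and the scene stay as the last script left them, time stands still between calls to the robot, and variables do not carry over. Pictures are saved under pics/ and viewed, at most 10 in all, crops included, and the job is handed in when it is done.

```bash
mkdir -p pics; python3 - <<'E'
from bench import env,eyes,monitor
import cv2,numpy as np,pickle
d={n:eyes.grab_frame(n) for n in("top","side")}
pickle.dump(d,open('f0.pkl','wb'))
for n in d:
    cv2.imwrite(f'pics/{n}0.png',d[n]["frame"][:,:,::-1]); print(n,d[n]["mtx"],d[n]["view"])
print(monitor.sense()["clock"],monitor.sense()["ee_rot"])
E
```

```text
top [[382.42487274   0.         286.24899035]
 [  0.         382.42487274 209.62227651]
 [  0.           0.           1.        ]] [[-0.0234208  -0.99949116 -0.0216538  -0.00152206]
 [-0.98832708  0.02640979 -0.15004033  0.52049084]
 [ 0.15053586  0.01788697 -0.98844272  1.03249456]
 [ 0.          0.          0.          1.        ]]
side [[492.7382711    0.         270.64577498]
 [  0.         492.7382711  208.63314774]
 [  0.           0.           1.        ]] [[ 0.69986458 -0.71426444 -0.00398511 -0.38052503]
 [-0.5151214  -0.50085563 -0.69555272  0.33754857]
 [ 0.49481261  0.48884553 -0.71846401  1.09574779]
 [ 0.          0.          0.          1.        ]]
0.1 [ 1.16153583e-01  9.93231098e-01 -5.38092468e-04 -2.02654268e-04]
```

View pics/top0.png

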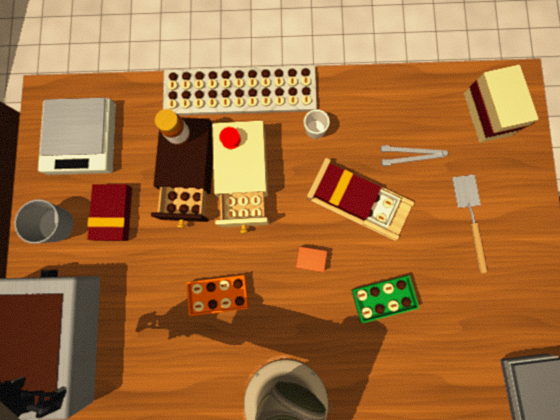

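View pics/side0.png

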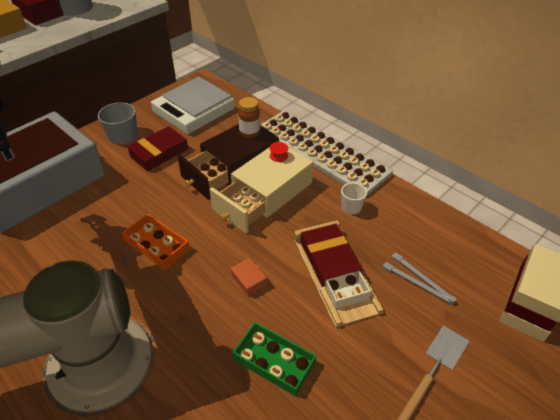

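The top view shows three trays: orange (218,295), green (384,298), and off-white (386,210), which sits half inside the maroon sleeve. The off-white one fits the description. The cream unit is at (240,165) with its drawer front at (243,222), and the dark unit is to its left at (180,160). I'll confirm this in an enlarged crop.

```bash
python3 - <<'E'
import cv2,pickle
d=pickle.load(open('f0.pkl','rb'))
a=d['top']['frame'][150:245,145:425,::-1]
b=d['side']['frame'][165:325,190:390,::-1]
cv2.imwrite('pics/c1.png',cv2.resize(a,(784,266),interpolation=cv2.INTER_CUBIC))
cv2.imwrite('pics/c2.png',cv2.resize(b,None,fx=3.7,fy=3.7,interpolation=cv2.INTER_CUBIC))
E
```

```text
(no output)
```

View pics/c1.png

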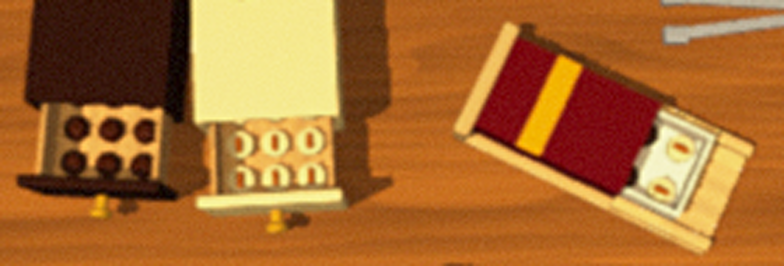

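View pics/c2.png

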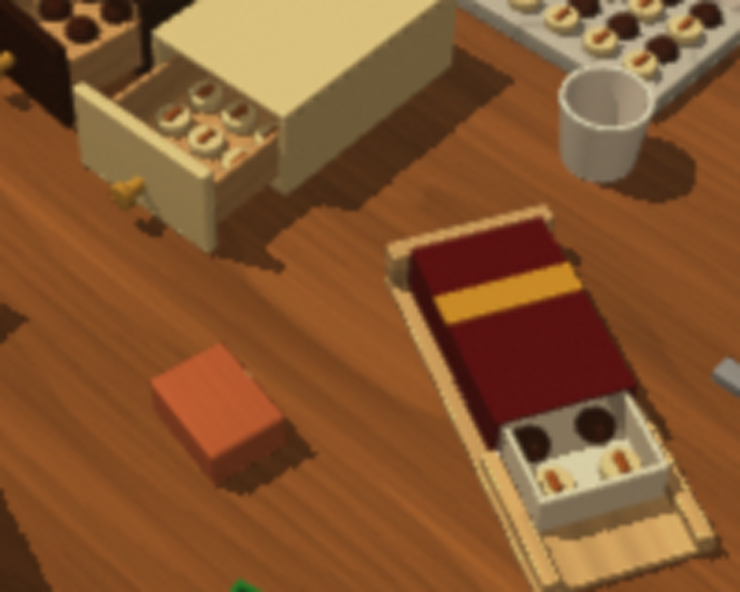

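The crops confirm it. The off-white tray with pralines sits in the maroon sleeve, with its end wall at about top-view pixels (399,199) to (389,226). The cream drawer front is at about (215–268, 222) and the dark drawer is beside it on the left. Next I'll measure by masks.

```bash
cat > h.py <<'E'
import numpy as np,cv2
def cast(d,uv,z):
    uv=np.atleast_2d(uv).astype(float); R=d['view'][:3,:3];t=d['view'][:3,3]
    r=np.c_[uv,np.ones(len(uv))]@np.linalg.inv(d['mtx']).T@R; c=-R.T@t
    return (c+r*((z-c[2])/r[:,2])[:,None])[:,:2]
def mask(d,lo,hi,box):
    h=cv2.cvtColor(d['frame'],cv2.COLOR_RGB2HSV); m=cv2.inRange(h,lo,hi)
    k=np.zeros_like(m); x0,y0,x1,y1=box; k[y0:y1,x0:x1]=m[y0:y1,x0:x1]
    n,l,s,_=cv2.connectedComponentsWithStats(k)
    return (l==1+np.argmax(s[1:,4])).astype(np.uint8)
def hull(m):
    c,_=cv2.findContours(m,0,1); return cv2.convexHull(np.vstack(c))[:,0]
E
python3 - <<'E'
import pickle
from h import *
D=pickle.load(open('f0.pkl','rb'));d=D['top'];s=D['side']
h=cv2.cvtColor(d['frame'],cv2.COLOR_RGB2HSV)
for n,p in dict(cream=(230,180),panel=(240,221),gap=(240,196),mar=(365,200),gold=(342,185),traywall=(395,210),trayin=(382,203),table=(280,220),ply=(405,212)).items(): print(n,h[p[1],p[0]])
hs=cv2.cvtColor(s['frame'],cv2.COLOR_RGB2HSV)
for n,p in dict(mar=(340,265),gold=(327,245),wall=(355,300),cream=(270,185),panel=(230,208)).items(): print('s',n,hs[p[1],p[0]])
E
```

```text
cream [ 26 103 246]
panel [ 28  96 248]
gap [ 20 159 240]
mar [176 226 130]
gold [ 22 247 244]
traywall [ 21 111 199]
trayin [ 27  71 233]
table [ 14 209 203]
ply [ 21 147 246]
s mar [  1 210  90]
s gold [ 18 207 200]
s wall [ 17  82 124]
s cream [ 22 109 217]
s panel [ 19 124 140]
```

```bash
python3 - <<'E'
import pickle
from h import *
D=pickle.load(open('f0.pkl','rb'));d=D['top']
def rep(n,m,z):
    u=hull(m); p=cast(d,u,z).astype(np.float32); r=cv2.minAreaRect(p)
    print(n,m.sum(),'c',np.round(r[0],4),'size',np.round(r[1],4),'ang',round(r[2],2)); print(np.round(cv2.boxPoints(r),4).tolist()); return p
# maroon sleeve + gold (hue wrap: shift)
f=d['frame'].astype(int); 
mm=((f[...,0]>2*f[...,1])&(f[...,1]<70)&(f[...,2]<70)&(f[...,0]>60)).astype(np.uint8)*255
h=cv2.cvtColor(d['frame'],cv2.COLOR_RGB2HSV)
g=cv2.inRange(h,(18,215,180),(28,255,255))
k=np.zeros_like(mm);k[155:240,305:412]=(mm|g)[155:240,305:412]
k=cv2.morphologyEx(k,cv2.MORPH_OPEN,np.ones((3,3)));k=cv2.morphologyEx(k,cv2.MORPH_CLOSE,np.ones((5,5)))
n,l,st,_=cv2.connectedComponentsWithStats(k); sl=(l==1+np.argmax(st[1:,4])).astype(np.uint8)
rep('sleeve',sl,.049)
un=mask(d,(22,75,225),(32,125,255),(205,115,275,193)); rep('cream unit',un,.085)
pa=mask(d,(22,60,225),(34,130,255),(205,213,275,228)); p=rep('panel',pa,.084)
tr=mask(d,(15,0,120),(40,118,255),(360,180,412,235)); rep('tray .042',tr,.042)
o=d['frame'][:,:,::-1].copy()
for m in(sl,un,pa,tr):
    c,_=cv2.findContours(m,0,1); cv2.drawContours(o,c,-1,(255,0,255),1)
cv2.imwrite('pics/m1.png',cv2.resize(o[110:245,200:425],None,fx=3.5,fy=3.5,interpolation=0))
E
```

```text
sleeve 2148 c [ 0.5669 -0.1871] size [0.1601 0.1094] ang 62.44
[[0.4812999963760376, -0.23280000686645508], [0.5782999992370605, -0.2833999991416931], [0.652400016784668, -0.14149999618530273], [0.555400013923645, -0.09080000221729279]]
cream unit 2916 c [0.6641 0.1122] size [0.1998 0.1377] ang 1.59
[[0.5623999834060669, 0.17829999327659607], [0.5662000179290771, 0.040699999779462814], [0.7659000158309937, 0.04619999974966049], [0.7620999813079834, 0.18379999697208405]]
panel 188 c [0.4873 0.1066] size [0.01   0.1345] ang 1.71
[[0.48030000925064087, 0.1737000048160553], [0.48429998755455017, 0.03929999843239784], [0.4943000078201294, 0.03959999978542328], [0.4902999997138977, 0.17399999499320984]]
tray .042 637 c [ 0.5152 -0.2852] size [0.0608 0.0971] ang 62.52
[[0.45809999108314514, -0.2897000014781952], [0.5442000031471252, -0.3346000015735626], [0.5723000168800354, -0.28060001134872437], [0.4862000048160553, -0.23579999804496765]]
```

View pics/m1.png

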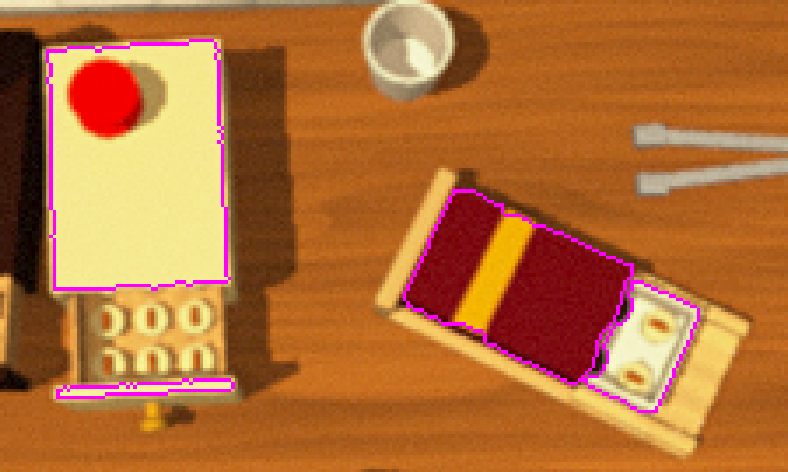

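Checks:
- **Unit:** 200×138 mm, as given. Yaw is 1.6°.
- **Cream drawer:** its face is at about (0.482, 0.107), so it is about 70 mm open.
- **Sleeve:** 160 mm long, yaw 62.4°. The mask is about 8 mm too wide on the +y side because of the visible wall, so I shifted the centre. That puts the mouth at (0.534, -0.260).
- **Tray:** its end is at (0.504, -0.314), so it protrudes 61 mm.

I'll do the drawer first.

```bash
cat > push.py <<'E'
import numpy as np
from bench import env,kinematics,monitor
def quat(yaw,p):
    best=None
    for a in(yaw/2,(yaw+np.pi)/2):
        q=np.array([np.cos(a),np.sin(a),0,0]); j=kinematics.ik(p,q)
        if j is not None and (best is None or np.abs(j-np.array(monitor.sense()['joints'])).max()<best[0]): best=(np.abs(np.array(j)-monitor.sense()['joints']).max(),q)
    return best[1]
def push(face,yaw,z,back,maxtravel,guard):
    d=np.array([np.cos(yaw),np.sin(yaw)]); P=lambda s,z:[*(np.array(face)+d*s),z]
    q=quat(yaw,P(-back,.2)); env.reach(P(-back,.2),q); env.movel(P(-back,z),.12)
    st=monitor.sense(); print('ready',st['clock'],np.round(st['position'],4),np.round(st['contact_force'],2))
    for s,v in((-.016,.08),(maxtravel,.035)):
        hit=env.movel(P(s,z),v,guard=guard); st=monitor.sense()
        print(hit,st['clock'],'front at',round(float((np.array(st['position'][:2])-face)@d)+.011,4),np.round(st['contact_force'],2))
        if hit and s<0: break
    return d
E
python3 - <<'E'
from push import *
env.close_gripper(20)
push([.482,.107],np.radians(1.6),.055,.05,.085,10)
E
```

```text
ready 4.0833 [0.4324 0.1056 0.0555] [ 0.16 -0.74  1.57]
False 4.6583 front at -0.0054 [-0.87  0.67  0.31]
True 6.6333 front at 0.0716 [-0.03 -0.04  0.72]
```

The drawer hit its stop after about 71 mm, which matches the measured opening. Next I'll back off and push the tray.

```bash
python3 - <<'E'
from push import *
p=np.array(monitor.sense()['position']); env.movel([p[0]-.05,p[1],p[2]]); env.movel([p[0]-.05,p[1],.2])
push([.5043,-.3138],np.radians(62.44),.024,.05,.085,10)
import cv2; from bench import eyes
p=np.array(monitor.sense()['position']); d=np.array([.4626,.8866])
env.movel([*(p[:2]-.05*d),p[2]]); env.movel([*(p[:2]-.05*d),.2]); env.reach([.35,-.05,.25],monitor.sense()['ee_rot'])
o=[eyes.grab_frame(n)['frame'] for n in('top','side')]
cv2.imwrite('pics/e.png',np.hstack([cv2.resize(o[0][110:245,150:425],(400,196)),cv2.resize(o[1][110:335,170:400],(400,391))[:196*2][::1][:196] if 0 else cv2.resize(o[1][110:335,170:400],(400,196))])[:,:,::-1])
import pickle;pickle.dump(o,open('f1.pkl','wb'))
cv2.imwrite('pics/e1.png',cv2.resize(o[0][110:245,150:425],None,fx=2.9,fy=2.9,interpolation=2)[:,:,::-1])
cv2.imwrite('pics/e2.png',cv2.resize(o[1][130:335,170:400],None,fx=2.9,fy=2.9,interpolation=2)[:,:,::-1])
print(monitor.sense()['clock'])
E
```

```text
ready 11.5583 [ 0.4814 -0.3584  0.0247] [-0.32  0.63 -0.15]
False 12.1333 front at -0.0047 [-0.4  -0.72  0.28]
True 13.9583 front at 0.0632 [-2.1  -3.32  2.26]
17.0417
```

View pics/e1.png

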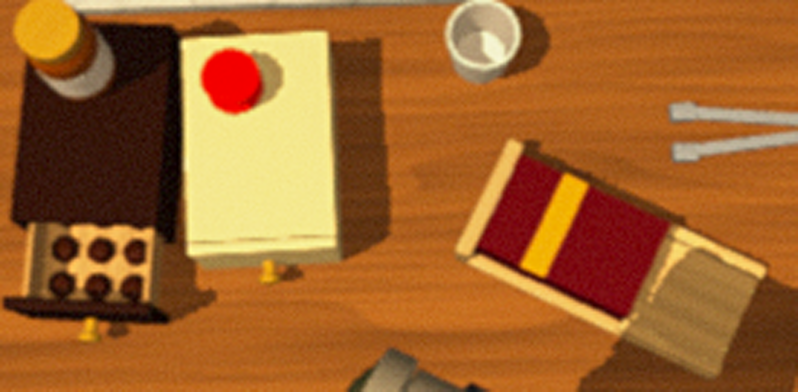

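View pics/e2.png

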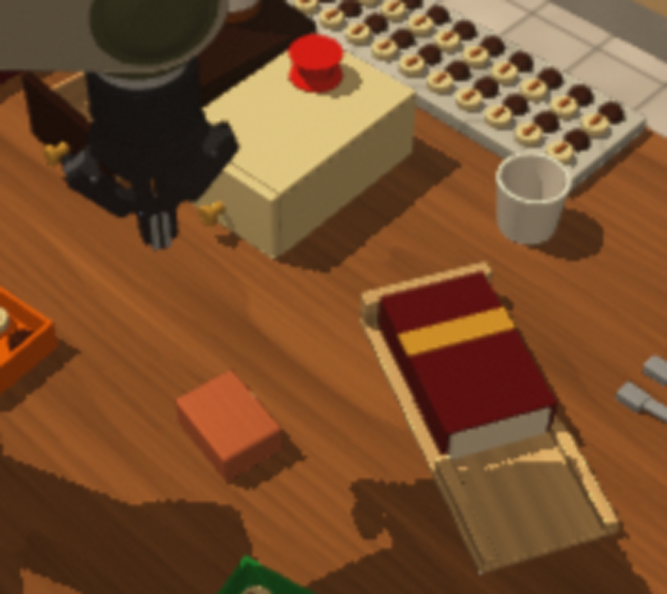

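The pictures show the tray end flush with the sleeve mouth (e2 crop, about (500,432)), the cream drawer shut, and the dark drawer and bystanders where they were. The arm is clear, so I'll hand in.

```bash
python3 -c "
from bench import job;print(job.hand_in())"
```

```text
the job is handed in; nothing more can be done
None
```

The job is handed in: the praline tray is flush in its sleeve and the cream drawer is shut against its stop. In the last pictures the dark drawer and the bystanders in view looked unmoved; no judge's result came back.

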